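# Put the mixed-up combs back on their own display boards

## Task

The three handled combs lie on each other's display boards: bring each comb to the board of its own colour (red, black, cream), laid flat with its bar (back and handle) along the board's lengthwise brass line and the bar's middle over the brass cross; either end may point either way. A board holds one comb, so on the way park one comb in the same manner on the spare blue board, letting go of it there. Set the combs down rather than dropping them, and leave the toolbox and the sharpening stone where they are.

Things in the scene. Friction and masses are not known exactly. Their poses are not given: they have to be found in the camera images.
- comb_red_mid (a point): Dark-red lacquered comb with a handle, lying flat. Back and handle: one bar 170 x 20 x 18 high (mm). Teeth, 7 thick, stick out 24 mm from its -y side between x = +19 and +83 mm; elsewhere both sides are free. Point: the bar's middle, 9 mm above its underside, good to grip across the bar; balance point within 10 mm. x: along the bar, to the head; z: up. Loose, 50-100 g.
- comb_black_mid (a point): Black ebony comb with a handle, lying flat. Back and handle: one bar 170 x 20 x 18 high (mm). Teeth, 7 thick, stick out 24 mm from its -y side between x = +19 and +83 mm; elsewhere both sides are free. Point: the bar's middle, 9 mm above its underside, good to grip across the bar; balance point within 10 mm. x: along the bar, to the head; z: up. Loose, 50-100 g.
- comb_cream_mid (a point): Pale cream-yellow boxwood comb with a handle, lying flat. Back and handle: one bar 170 x 20 x 18 high (mm). Teeth, 7 thick, stick out 24 mm from its -y side between x = +19 and +83 mm; elsewhere both sides are free. Point: the bar's middle, 9 mm above its underside, good to grip across the bar; balance point within 10 mm. x: along the bar, to the head; z: up. Loose, 50-100 g.
- board_red: Fixed display board: dark wood edge, red felt top, a thin brass line lengthwise and one across, crossing at its centre. 190 long x 80 wide x 12 high (mm). Origin: centre of the underside (felt top at z = +12 mm). x: lengthwise; y: across; z: up. Home of the red comb; at the start the black comb lies on it.
- board_black: Fixed display board: dark wood edge, black felt top, a thin brass line lengthwise and one across, crossing at its centre. 190 long x 80 wide x 12 high (mm). Origin: centre of the underside (felt top at z = +12 mm). x: lengthwise; y: across; z: up. Home of the black comb; at the start the cream comb lies on it.
- board_cream: Fixed display board: dark wood edge, cream felt top, a thin brass line lengthwise and one across, crossing at its centre. 190 long x 80 wide x 12 high (mm). Origin: centre of the underside (felt top at z = +12 mm). x: lengthwise; y: across; z: up. Home of the cream comb; at the start the red comb lies on it.
- board_spare: Fixed display board: dark wood edge, blue felt top, a thin brass line lengthwise and one across, crossing at its centre. 190 long x 80 wide x 12 high (mm). Origin: centre of the underside (felt top at z = +12 mm). x: lengthwise; y: across; z: up. The spare board: empty at the start and at the end.
- toolbox: Open pale-wood box of carving tools, 170 x 85 x 36 mm high, loose, 0.8 kg; origin at the centre of its underside, x lengthwise, z up. Stands among the boards; leave it alone.
- stone: Grey sharpening stone on a dark wood base, 170 x 70 x 38 mm high, loose, 0.9 kg; origin at the centre of its underside, x lengthwise, z up. Stands among the boards; leave it alone.
Not all that is in view belongs to the job. What is shaped like the part that bears comb_black_mid but pink or turquoise is not meant.

How it is judged:
By the outcome, as a careful person would: the job done as asked, in the order asked, and still so for the second after the job is handed in, with the robot touching nothing.
It also fails if it takes over 128 s, if anything falls off the work surface, if the arm or the gripper's body presses on something with over 40 N, if the wrist force passes 120 N, or if a joint passes its speed limit or range.

## Robot

A 7-joint arm with a two-finger parallel gripper is mounted at the origin on the work surface. World frame = base frame: x ahead of the robot, y to its left, z up, the work surface at z = 0. Lengths are in m, angles in rad, forces in N, time in s.
With the tool pointing down it reaches from about 0.4 to 0.9 m from the base axis. Payload 5.5 kg.
Tool frame: the origin (TCP) lies at the very end of the fingers, on their centre line; the grasp point (between the pads) lies 19 mm behind it; z points along the fingers, y is the line along which they close (so a half turn about z gives the same grasp; the last joint's range is limited). The gripper opens to 92 mm and grips with 3 to 60 N. Pads are 19 mm wide; open, the fingers measure 130 mm over their backs; the gripper's body (75 mm by 190 mm) begins 47 mm behind the grasp point.
Start: joints at [1.494, 0.501, -0.427, 1.55, 0.221, 1.138, -0.21], TCP at [0.217, -0.613, 0.227] pointing down, gripper open.
Joint ranges: [-2.88, 2.88], [-0.31, 2.03], [-1.54, 1.56], [0.2, 2.42], [-1.41, 4.55], [0.19, 2.02], [-2.57, 2.57]. Speed limits (rad/s): [2.57, 2.57, 3.14, 3.14, 3.14, 3.14, 3.14].

## Interface

Orientations are given as a rotation vector (axis times angle).
In Python, from cell import status, capture, hand_in gives the robot as it stands.
- The arm moves only by the tool send_rows, never from a script. Its argument "plan" is a list that holds one entry, the list of rows, each a list of 7 numbers: the gripper's target within -1 to 1 (fully open at 1, half-way at 0, shut at -1), then the shift along the tool's x, y, z scaled (see below), then the turn, a rotation vector about the tool's x, y, z scaled (see below). A call has exactly 8 rows; each row is the pose to reach, as a shift and turn from the pose commanded when the call began, along the tool's axes at that moment; what a row does not reach only later rows make up. The controller multiplies each number of a shift by 80 mm and each number of a turn by 90 degrees. A row lasts 1/12 s, in which the tool goes at most 41.7 mm and 7.16 degrees, less where a joint would pass 70% of its speed; a pose out of reach is approached as far as the arm can. A call with a number of a shift or a turn outside -1 to 1 is refused whole. A call with a gripper value outside its range is refused whole. The fingers move at their own pace and stop on an object; "newtons" is the grip in N (left out, the last holds). Time passes only in rows, so rows that repeat a pose let the fingers close, or fill a call up. It gives the time, the measured TCP pose, the force, the opening and the grip force at its end, in the units of the state.
- status.sense(): the state, without advancing time (a new reading comes with each control period).
- capture(name): name is "side" or "top" or "wrist"; returns a dict with "image" (480x640x3 uint8, red, green, blue), "fx", "fy", "cx", "cy" (pixels), "world_to_cam" (4x4, takes a point from world to camera coordinates); the wrist camera has in their place "tool_from_camera" (4x4, takes a point from camera to tool coordinates, whose origin is the TCP and whose axes are the flange's). Camera axes: x right, y down, z forward; pixel columns grow to the right and rows downward; lengths in m; the calibration is good to about 2 mm. A picture is of the moment at which its call begins: read the wrist's pose just before it. There is no depth.
- hand_in(): hands the job in; it is judged then, once.
The state is a dict: "time": time; "qpos": joint angles; "qvel": joint speeds; "joint_torque": joint torques, N m; "tool_pos": TCP position; "orientation": TCP orientation; "contact_force": force on the tool from outside, world axes, zero at the start; "wrist_torque": the same for the moment, N m; "grip_width": finger opening in m; "gripper_force": force on a finger pad.
Only numpy, scipy, OpenCV 4.12 (cv2) and the standard library are available. Lean on these libraries where they do the work, as an engineer would, in place of code of your own. Each camera call takes 0.05 s, during which the arm holds its last target. There are 200 camera calls.

## Working session

There is one attempt and no reset: what is moved stays moved. The work goes in short steps, Python scripts to look and compute and a tool call to move; the robot and the scene stay as the last step left them, time stands still between calls to the robot, and variables do not carry over. Pictures are saved under pics/ and viewed, at most 14 in all, crops included, and the job is handed in when it is done.

Besides the shell and the picture viewer there is one more tool, called after "Call:" as a command line: name --argument value ..., lists and objects as JSON in quotes. send_rows: Moves the arm, as the interface text tells. Its arguments: {"type":"object","properties":{"plan":{"type":"array","items":{"type":"array","items":{"type":"array","items":{"type":"number","minimum":-1,"maximum":1}}}},"newtons":{"type":"number"}},"required":["plan"]}

```bash
ls; mkdir -p pics; python3 - <<'E'
from cell import status,capture
import cv2
print(status.sense())
for n in("top","side"):
    c=capture(n);cv2.imwrite(f"pics/{n}0.png",c["image"][:,:,::-1])
    print(n,c["fx"],c["fy"],c["cx"],c["cy"],c["world_to_cam"].tolist() if hasattr(c["world_to_cam"],'tolist') else c["world_to_cam"])
E
```

```text
pics
{'time': 0.0, 'qpos': array([ 1.49422682,  0.50181644, -0.42681611,  1.55144121,  0.2208421 ,
        1.13827424, -0.21030966]), 'qvel': array([-0.00012557,  0.00029127,  0.00123038, -0.00196465, -0.00123591,
        0.00198088, -0.00081802]), 'joint_torque': array([ 4.00968556e-04, -5.66590548e+01, -5.81587896e+00, -2.79107881e+01,
       -6.87701767e-02,  3.10129090e-02,  2.03611789e-04]), 'tool_pos': array([ 0.2163592 , -0.61221098,  0.22570389]), 'orientation': array([-3.09452016e+00, -5.30960495e-01,  4.37367634e-04]), 'contact_force': array([ 1.11063781,  0.17662344, -0.18845656]), 'wrist_torque': array([-0.00533216, -0.00611723,  0.04681781]), 'gripper_force': 0.0, 'grip_width': 0.09173544668269282}
top 610.6820006347261 610.6820006347261 323.6909146866737 236.43733926731414 [[0.012479728312073782, -0.9998058514863299, 0.01524846598683353, -0.18895632574475596], [-0.997888847839304, -0.013424910164064557, -0.063542262668502, 0.44892234114517104], [0.06373463531866272, -0.014423283980480794, -0.9978626484341496, 1.419389661105182], [0.0, 0.0, 0.0, 1.0]]
side 601.3439680188385 601.3439680188385 335.3418572830563 250.5960761582464 [[-0.9562027955124607, -0.29256695866545007, -0.00898824517937436, 0.39075394653911877], [-0.17772389655271462, 0.6047102175404967, -0.7763631684954185, 0.23674828602176523], [0.23257349472430364, -0.7407632060917809, -0.6302217403837719, 1.3523239460822583], [0.0, 0.0, 0.0, 1.0]]
```

View pics/top0.png

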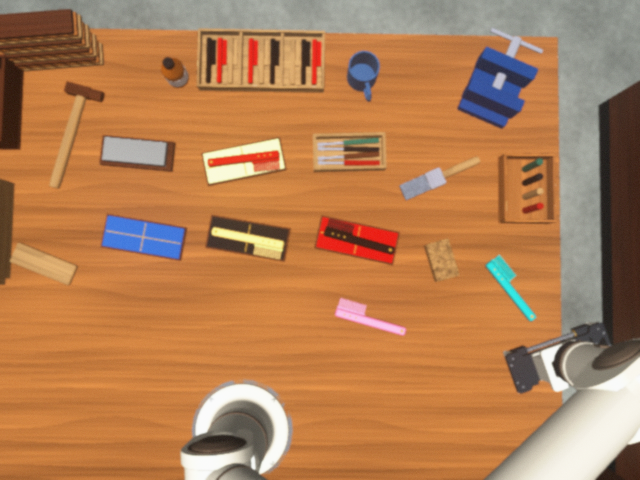

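The top view shows black comb on the red board (357,240), cream comb on the black board (248,239) and red comb on the cream board (244,161). The spare blue board is at (143,237), the stone at (137,153) and the toolbox at (349,152). The pink (370,317) and turquoise (512,288) combs are decoys: wrong colour and not on a board. Next I'll enlarge for accurate pixels.

```bash
python3 - <<'E'
import cv2
im=cv2.imread("pics/top0.png")
cv2.imwrite("pics/cl.png",cv2.resize(im[130:270,95:295],None,fx=4,fy=4,interpolation=cv2.INTER_CUBIC))
cv2.imwrite("pics/cr.png",cv2.resize(im[205:275,305:410],None,fx=7,fy=7,interpolation=cv2.INTER_CUBIC))
E
```

```text
(no output)
```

View pics/cl.png

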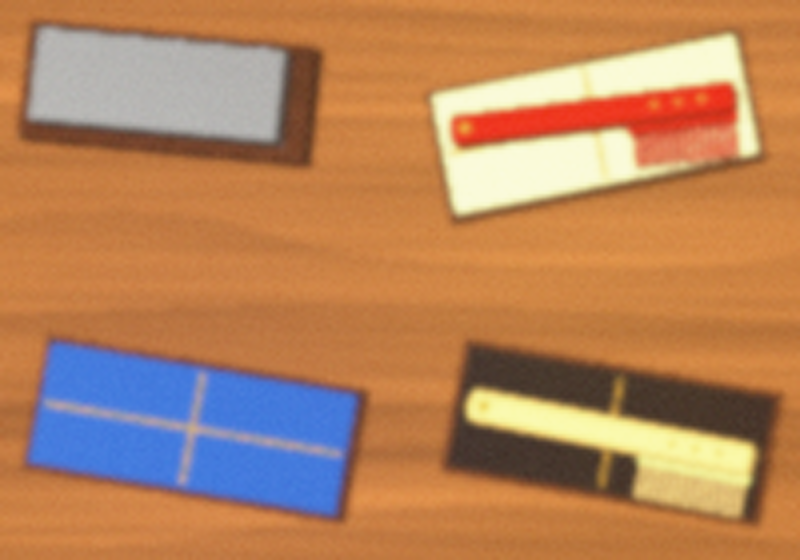

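View pics/cr.png

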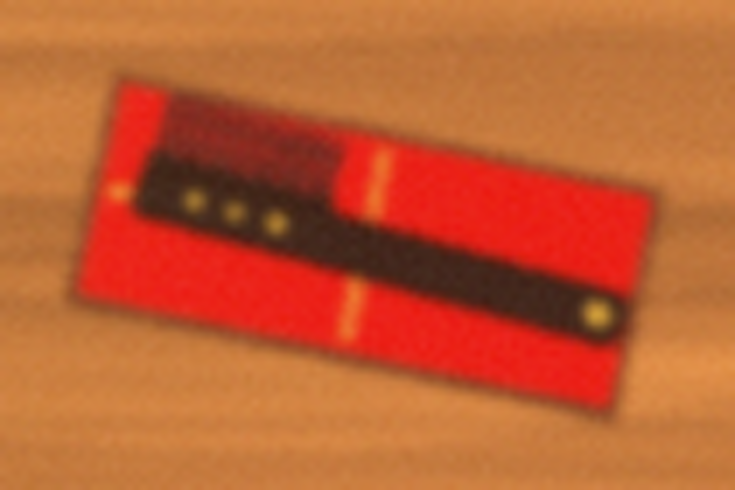

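```bash
cat > h.py <<'E'
import numpy as np
from cell import status,capture
from scipy.spatial.transform import Rotation as R
TOP=dict(fx=610.682,cx=323.691,cy=236.437,W=np.array([[0.012479728312073782,-0.9998058514863299,0.01524846598683353,-0.18895632574475596],[-0.997888847839304,-0.013424910164064557,-0.063542262668502,0.44892234114517104],[0.06373463531866272,-0.014423283980480794,-0.9978626484341496,1.419389661105182],[0,0,0,1]]))
def ray(uv,z,C2W,f,cx,cy):
    d=C2W[:3,:3]@np.array([(uv[0]-cx)/f,(uv[1]-cy)/f,1]);o=C2W[:3,3]
    return o+d*(z-o[2])/d[2]
def top(uv,z): return ray(uv,z,np.linalg.inv(TOP['W']),TOP['fx'],TOP['cx'],TOP['cy'])
def pose():
    s=status.sense();T=np.eye(4);T[:3,:3]=R.from_rotvec(s['orientation']).as_matrix();T[:3,3]=s['tool_pos'];return s,T
def yaw(T): return np.degrees(np.arctan2(T[1,0],T[0,0]))
def delta(x,y,z,yawd):
    "shift (mm, tool axes), tilt-free target, turn rotvec deg in tool axes"
    s,T=pose();Rt=R.from_euler('z',yawd,degrees=True)*R.from_euler('x',180,degrees=True)
    d=T[:3,:3].T@(np.array([x,y,z])-T[:3,3])*1e3
    r=(R.from_matrix(T[:3,:3]).inv()*Rt).as_rotvec(degrees=True)
    print('t',round(s['time'],2),'pos',T[:3,3].round(4),'yaw',round(yaw(T),2),'q7',s['qpos'][6].round(2),'w',round(s['grip_width'],4))
    print(' shift mm',d.round(1),'/80:',(d/80).round(3),'turn deg',r.round(2),'/90:',(r/90).round(4))
E
python3 - <<'E'
from h import *
L=lambda p:((p[0]+.5)/4-.5+95,(p[1]+.5)/4-.5+130)
Q=lambda p:((p[0]+.5)/7-.5+305,(p[1]+.5)/7-.5+205)
B=dict(cream=(L,[(430,92),(738,33),(762,155),(454,220)]),spare=(L,[(48,338),(365,392),(343,520),(27,465)]),black=(L,[(467,342),(780,394),(758,522),(445,467)]),red=(Q,[(118,75),(658,190),(612,412),(75,300)]))
for k,(f,c) in B.items():
    P=np.array([top(f(p),.012) for p in c])[:,:2]
    v=P[0]-P[1]+P[3]-P[2]
    print('board',k,P.mean(0).round(4),'yaw',np.degrees(np.arctan2(v[1],v[0])).round(1),'len',np.linalg.norm(v).round(4)/2,np.linalg.norm(P[0]-P[3]).round(4))
print('spare cross',top(L((193,430)),.012))
C=dict(red=(L,(453,132),(737,101)),cream=(L,(466,407),(755,459)),black=(Q,(142,182),(620,319)))
for k,(f,a,b) in C.items():
    a=top(f(a),.03);b=top(f(b),.03);v=a-b
    print('comb',k,((a+b)/2)[:2].round(4),'yaw',np.degrees(np.arctan2(v[1],v[0])).round(1),np.linalg.norm(v).round(4))
delta(.43,-.25,.12,78)
E
```

```text
board cream [0.6285 0.0087] yaw 102.4 len 0.1857 0.0778
board spare [0.4451 0.2393] yaw 81.0 len 0.1881 0.0754
board black [ 0.4469 -0.0047] yaw 81.0 len 0.18655 0.0746
board red [ 0.4455 -0.2614] yaw 78.8 len 0.18535 0.0773
spare cross [0.44425017 0.24089197 0.012     ]
comb red [0.6301 0.0073] yaw 97.2 0.1668
comb cream [ 0.4447 -0.0055] yaw 80.5 0.1704
comb black [ 0.4424 -0.2652] yaw 74.7 0.1653
t 0.1 pos [ 0.2164 -0.6123  0.2258] yaw 19.47 q7 -0.21 w 0.0918
 shift mm [ 322.1 -270.2  106.3] /80: [ 4.027 -3.377  1.328] turn deg [-9.000e-02 -5.000e-02 -5.853e+01] /90: [-1.000e-03 -6.000e-04 -6.503e-01]
```

Call:
send_rows --plan '[[[1,0.3,-0.25,0,0,0,0],[1,0.7,-0.6,0,0,0,0],[1,1,-0.85,0,0,0,0],[1,1,-0.85,0,0,0,0],[1,1,-0.85,0,0,0,0],[1,1,-0.85,0,0,0,0],[1,1,-0.85,0,0,0,0],[1,1,-0.85,0,0,0,0]]]'

```text
time: 0.77
tool_pos: [0.2682, -0.5232, 0.2264]
orientation: [-3.097, -0.528, 0.001]
contact_force: [0.1, -1.5, -0.1]
grip_width: 0.0919
gripper_force: 0.0
```

Call:
send_rows --plan '[[[1,0.3,-0.25,0,0,0,0],[1,0.7,-0.6,0,0,0,0],[1,1,-0.85,0,0,0,0],[1,1,-0.85,0,0,0,0],[1,1,-0.85,0,0,0,0],[1,1,-0.85,0,0,0,0],[1,1,-0.85,0,0,0,0],[1,1,-0.85,0,0,0,0]]]'

```text
time: 1.43
tool_pos: [0.321, -0.4327, 0.2265]
orientation: [-3.097, -0.527, 0.0]
contact_force: [-0.6, 0.2, 0.2]
grip_width: 0.0918
gripper_force: 0.0
```

Call:
send_rows --plan '[[[1,0.3,-0.25,0,0,0,0],[1,0.7,-0.6,0,0,0,0],[1,1,-0.85,0,0,0,0],[1,1,-0.85,0,0,0,0],[1,1,-0.85,0,0,0,0],[1,1,-0.85,0,0,0,0],[1,1,-0.85,0,0,0,0],[1,1,-0.85,0,0,0,0]]]'

```text
time: 2.1
tool_pos: [0.3739, -0.3421, 0.2265]
orientation: [-3.097, -0.526, 0.001]
contact_force: [0.5, 0.3, -0.7]
grip_width: 0.0916
gripper_force: 0.0
```

Call:
send_rows --plan '[[[0.2,0.3,-0.25,0,0,0,-0.07],[0.2,0.7,-0.6,0,0,0,-0.15],[0.2,1,-0.85,0,0,0,-0.22],[0.2,1,-0.85,0,0,0,-0.3],[0.2,1,-0.85,0,0,0,-0.37],[0.2,1,-0.85,0,0,0,-0.45],[0.2,1,-0.85,0,0,0,-0.52],[0.2,1,-0.85,0,0,0,-0.6]]]'

```text
time: 2.77
tool_pos: [0.4273, -0.2508, 0.2266]
orientation: [-2.515, -1.882, 0.0]
contact_force: [-1.1, -0.4, 0.7]
grip_width: 0.055
gripper_force: 0.0
```

```bash
python3 - <<'E'
from h import *
import cv2
delta(.4424,-.2652,.12,75)
c=capture('wrist');print({k:(np.round(v,4).tolist()) for k,v in c.items() if k!='image'})
cv2.imwrite('pics/w1.png',c['image'][:,:,::-1])
E
```

```text
t 2.77 pos [ 0.4273 -0.2508  0.2266] yaw 73.63 q7 -0.02 w 0.055
 shift mm [ -9.5  18.6 106.6] /80: [-0.119  0.232  1.333] turn deg [-0.01  0.   -1.37] /90: [-0.0001  0.     -0.0153]
{'fx': 344.2736, 'fy': 344.2736, 'cx': 317.013, 'cy': 247.1321, 'tool_from_camera': [[-0.0002, -0.9612, -0.2758, 0.0738], [1.0, -0.0004, 0.0006, 0.0004], [-0.0007, -0.2758, 0.9612, -0.1596], [0.0, 0.0, 0.0, 1.0]]}
```

View pics/w1.png

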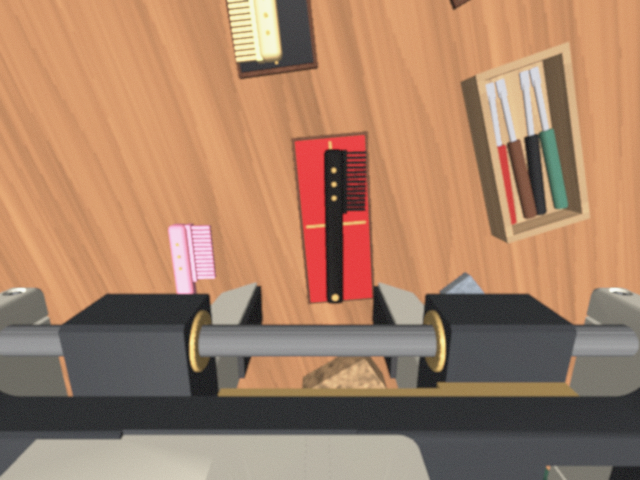

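The wrist view shows the black comb on the red board: bar ends at (335,150) and (335,302), board corners at (293,139), (366,132), (374,298) and (310,304). Cross-checking against the top view.

```bash
cat >> h.py <<'E'
CT=np.array([[-0.0002,-0.9612,-0.2758,0.0738],[1.0,-0.0004,0.0006,0.0004],[-0.0007,-0.2758,0.9612,-0.1596],[0,0,0,1]])
def wrist(uv,z,T): return ray(uv,z,T@CT,344.2736,317.013,247.1321)
def ln(a,b):
    v=a-b;return ((a+b)/2)[:2].round(4),'yaw',np.degrees(np.arctan2(v[1],v[0])).round(1),'len',np.linalg.norm(v).round(4)
def wcomb(a,b,T,z=.03): print('comb',*ln(wrist(a,z,T),wrist(b,z,T)))
def wboard(c,T):
    P=np.array([wrist(p,.012,T) for p in c]);print('board',*ln((P[0]+P[1])/2,(P[2]+P[3])/2))
E
python3 - <<'E'
from h import *
s,T=pose()
wcomb((335,150),(335,302),T)
wboard([(293,139),(366,132),(374,298),(310,304)],T)
E
```

```text
comb [ 0.4433 -0.2662] yaw 74.9 len 0.165
board [ 0.4463 -0.2633] yaw 79.2 len 0.1872
```

Call:
send_rows --plan '[[[0.2,-0.06,0.12,0.3,0,0,-0.015],[0.2,-0.126,0.24,0.7,0,0,-0.015],[0.2,-0.126,0.24,1,0,0,-0.015],[0.2,-0.126,0.24,1,0,0,-0.015],[0.2,-0.126,0.24,1,0,0,-0.015],[0.2,-0.126,0.24,1,0,0,-0.015],[0.2,-0.126,0.24,1,0,0,-0.015],[0.2,-0.126,0.24,1,0,0,-0.015]]]'

```text
time: 3.48
tool_pos: [0.4442, -0.2654, 0.1484]
orientation: [2.494, 1.905, 0.001]
contact_force: [0.4, -0.2, 0.0]
grip_width: 0.0553
gripper_force: 0.0
```

Call:
send_rows --plan '[[[0.2,0,0,0.3,0,0,0],[0.2,0,0,0.6,0,0,0],[0.2,0,0,0.9,0,0,0],[0.2,0,0,1,0,0,0],[0.2,0,0,1,0,0,0],[0.2,0,0,1,0,0,0],[0.2,0,0,1,0,0,0],[0.2,0,0,1,0,0,0]]]'

```text
time: 4.15
tool_pos: [0.4445, -0.2655, 0.0683]
orientation: [2.494, 1.906, 0.001]
contact_force: [0.0, 0.1, 0.2]
grip_width: 0.0556
gripper_force: 0.0
```

Call:
send_rows --plan '[[[0.2,0,0,0.2,0,0,0],[0.2,0,0,0.4,0,0,0],[0.2,0,0,0.55,0,0,0],[0.2,0,0,0.645,0,0,0],[0.2,0,0,0.645,0,0,0],[0.2,0,0,0.645,0,0,0],[0.2,0,0,0.645,0,0,0],[0.2,0,0,0.645,0,0,0]]]'

```text
time: 4.82
tool_pos: [0.4439, -0.2651, 0.0159]
orientation: [2.495, 1.907, 0.001]
contact_force: [0.2, 0.5, 0.6]
grip_width: 0.0551
gripper_force: 0.0
```

```bash
python3 -c "
from h import *
delta(.443,-.266,.015,75)"
```

```text
t 4.82 pos [ 0.4439 -0.2651  0.0159] yaw 74.78 q7 -0.26 w 0.0551
 shift mm [-1.1 -0.6  0.9] /80: [-0.014 -0.008  0.011] turn deg [ 0.07  0.02 -0.22] /90: [ 0.0008  0.0002 -0.0024]
```

Call:
send_rows --plan '[[[-1,0,0,0,0,0,0],[-1,0,0,0,0,0,0],[-1,0,0,0,0,0,0],[-1,0,0,0,0,0,0],[-1,0,0,0,0,0,0],[-1,0,0,0,0,0,0],[-1,0,0,0,0,0,0],[-1,0,0,0,0,0,0]]]' --newtons 20

```text
time: 5.48
tool_pos: [0.4432, -0.2649, 0.0152]
orientation: [-2.496, -1.908, 0.0]
contact_force: [-1.5, -0.1, 1.2]
grip_width: 0.0197
gripper_force: 20.0
```

Call:
send_rows --plan '[[[-1,0,0,-0.1,0,0,0],[-1,0,0,-0.3,0,0,0],[-1,0,0,-0.5,0,0,0],[-1,0,0,-0.7,0,0,0],[-1,0,0,-0.9,0,0,-0.03],[-1,0,0,-1,0,0,-0.067],[-1,0,0,-1,0,0,-0.067],[-1,0,0,-1,0,0,-0.067]]]'

```text
time: 6.15
tool_pos: [0.4434, -0.2652, 0.0957]
orientation: [2.393, 2.033, 0.0]
contact_force: [0.6, 0.3, -1.4]
grip_width: 0.0198
gripper_force: 20.0
```

```bash
python3 -c "
from h import *
delta(.4445,.2405,.1,81)"
```

```text
t 6.15 pos [ 0.4434 -0.2652  0.0957] yaw 80.7 q7 -0.07 w 0.0198
 shift mm [499.2 -80.6  -4.7] /80: [ 6.24  -1.008 -0.059] turn deg [ 0.06  0.03 -0.3 ] /90: [ 0.0006  0.0003 -0.0034]
```

Call:
send_rows --plan '[[[-1,0.15,-0.02,0,0,0,0],[-1,0.35,-0.06,0,0,0,0],[-1,0.55,-0.09,0,0,0,0],[-1,0.75,-0.13,0,0,0,0],[-1,0.9,-0.15,0,0,0,0],[-1,1,-0.168,0,0,0,0],[-1,1,-0.168,0,0,0,0],[-1,1,-0.168,0,0,0,0]]]'

```text
time: 6.82
tool_pos: [0.4427, -0.1835, 0.095]
orientation: [-2.391, -2.037, 0.001]
contact_force: [-0.4, -0.4, -1.2]
grip_width: 0.02
gripper_force: 20.0
```

Call:
send_rows --plan '[[[-1,0.15,-0.02,0,0,0,0],[-1,0.35,-0.06,0,0,0,0],[-1,0.55,-0.09,0,0,0,0],[-1,0.75,-0.13,0,0,0,0],[-1,0.9,-0.15,0,0,0,0],[-1,1,-0.168,0,0,0,0],[-1,1,-0.168,0,0,0,0],[-1,1,-0.168,0,0,0,0]]]'

```text
time: 7.48
tool_pos: [0.4423, -0.1028, 0.0951]
orientation: [2.392, 2.036, -0.0]
contact_force: [0.7, -0.4, -0.7]
grip_width: 0.0198
gripper_force: 20.0
```

Call:
send_rows --plan '[[[-1,0.15,-0.02,0,0,0,0],[-1,0.35,-0.06,0,0,0,0],[-1,0.55,-0.09,0,0,0,0],[-1,0.75,-0.13,0,0,0,0],[-1,0.9,-0.15,0,0,0,0],[-1,1,-0.168,0,0,0,0],[-1,1,-0.168,0,0,0,0],[-1,1,-0.168,0,0,0,0]]]'

```text
time: 8.15
tool_pos: [0.4419, -0.0222, 0.0951]
orientation: [2.392, 2.036, -0.001]
contact_force: [-0.2, -0.6, -0.2]
grip_width: 0.0198
gripper_force: 20.0
```

Call:
send_rows --plan '[[[-1,0.15,-0.02,0,0,0,0],[-1,0.35,-0.06,0,0,0,0],[-1,0.55,-0.09,0,0,0,0],[-1,0.75,-0.13,0,0,0,0],[-1,0.9,-0.15,0,0,0,0],[-1,1,-0.168,0,0,0,0],[-1,1,-0.168,0,0,0,0],[-1,1,-0.168,0,0,0,0]]]'

```text
time: 8.82
tool_pos: [0.4413, 0.0588, 0.095]
orientation: [2.392, 2.036, -0.001]
contact_force: [0.5, -0.3, -0.7]
grip_width: 0.0198
gripper_force: 20.0
```

```bash
python3 - <<'E'
from h import *
import cv2
delta(.4445,.2405,.1,81)
c=capture('wrist')
cv2.imwrite('pics/w2.png',c['image'][:,:,::-1])
E
```

```text
t 8.82 pos [0.4413 0.0588 0.095 ] yaw 80.79 q7 -0.76 w 0.0198
 shift mm [179.9 -25.9  -5.1] /80: [ 2.248 -0.324 -0.064] turn deg [-0.01  0.04 -0.21] /90: [-0.0001  0.0004 -0.0023]
```

View pics/w2.png

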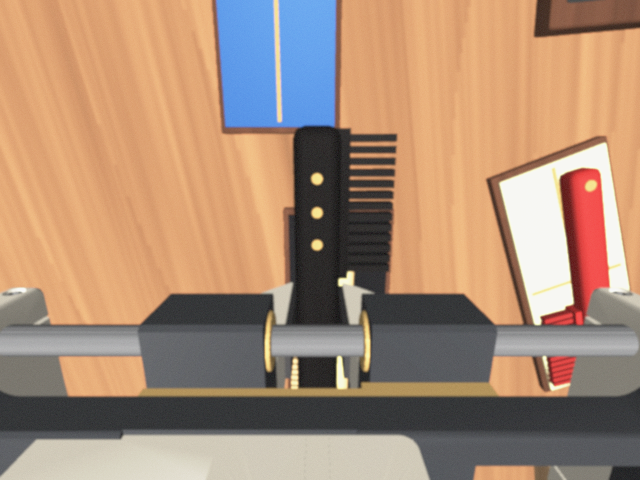

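```bash
python3 - <<'E'
from h import *
s,T=pose()
h=wrist((317,127),T[2,3]+.015,T);print('head in tool',(T[:3,:3].T@(h-T[:3,3])*1e3).round(1))
a,b=wrist((277,0),.012,T),wrist((279.5,122),.012,T);print(a[:2],*ln(a,b))
# lateral: line at cross
d=(a-b)/np.linalg.norm(a-b);print('line pt at y=.2405',a+d*(.2405-a[1])/d[1])
delta(.4445,.2405,.016,81)
E
```

```text
head in tool [ 81.9   0.5 -15.1]
[0.44366028 0.22045951] [0.4378 0.1861] yaw 80.3 len 0.0698
line pt at y=.2405 [0.44710256 0.2405     0.012     ]
t 8.87 pos [0.4413 0.0584 0.095 ] yaw 80.75 q7 -0.76 w 0.02
 shift mm [180.3 -26.1  78.8] /80: [ 2.254 -0.326  0.986] turn deg [-0.01  0.05 -0.25] /90: [-0.0002  0.0005 -0.0028]
```

Call:
send_rows --plan '[[[-1,0.15,-0.02,0,0,0,0],[-1,0.35,-0.05,0,0,0,0],[-1,0.55,-0.07,0,0,0,0],[-1,0.75,-0.09,0,0,0,0],[-1,0.9,-0.1,0,0,0,0],[-1,1,-0.12,0,0,0,0],[-1,1,-0.12,0,0,0,0],[-1,1,-0.12,0,0,0,0]]]'

```text
time: 9.53
tool_pos: [0.4445, 0.1393, 0.095]
orientation: [2.392, 2.036, -0.001]
contact_force: [0.2, 0.1, -0.2]
grip_width: 0.0197
gripper_force: 20.0
```

Call:
send_rows --plan '[[[-1,0.15,-0.02,0,0,0,0],[-1,0.35,-0.05,0,0,0,0],[-1,0.55,-0.07,0,0,0,0],[-1,0.75,-0.09,0,0,0,0],[-1,0.9,-0.1,0,0,0,0],[-1,1,-0.12,0,0,0,0],[-1,1,-0.12,0,0,0,0],[-1,1,-0.12,0,0,0,0]]]'

```text
time: 10.2
tool_pos: [0.4478, 0.2196, 0.0949]
orientation: [2.392, 2.036, -0.002]
contact_force: [0.8, -0.1, -1.2]
grip_width: 0.02
gripper_force: 20.0
```

Call:
send_rows --plan '[[[-1,0.12,-0.04,0,0,0,0],[-1,0.25,-0.073,0,0,0,0],[-1,0.25,-0.073,0.15,0,0,0],[-1,0.25,-0.073,0.3,0,0,0],[-1,0.25,-0.073,0.5,0,0,0],[-1,0.25,-0.073,0.65,0,0,0],[-1,0.25,-0.073,0.75,0,0,0],[-1,0.25,-0.073,0.75,0,0,0]]]'

```text
time: 10.87
tool_pos: [0.4436, 0.2402, 0.0327]
orientation: [-2.391, -2.036, 0.006]
contact_force: [-0.9, -0.9, -1.9]
grip_width: 0.02
gripper_force: 20.0
```

```bash
python3 -c "
from h import *
delta(.4455,.2405,.0158,81)"
```

```text
t 10.87 pos [0.4436 0.2402 0.0327] yaw 80.82 q7 -1.23 w 0.02
 shift mm [ 0.7  1.9 16.9] /80: [0.008 0.023 0.211] turn deg [-0.2   0.14 -0.18] /90: [-0.0022  0.0016 -0.002 ]
```

Call:
send_rows --plan '[[[-1,0.01,0.015,0.05,0,0,0],[-1,0.01,0.015,0.1,0,0,0],[-1,0.01,0.015,0.15,0,0,0],[-1,0.01,0.015,0.18,0,0,0],[-1,0.01,0.015,0.2,0,0,0],[-1,0.01,0.015,0.21,0,0,0],[-1,0.01,0.015,0.21,0,0,0],[-1,0.01,0.015,0.21,0,0,0]]]'

```text
time: 11.53
tool_pos: [0.4467, 0.2419, 0.0185]
orientation: [2.392, 2.036, 0.0]
contact_force: [0.8, -0.3, -0.3]
grip_width: 0.0195
gripper_force: 20.0
```

```bash
python3 -c "
from h import *
delta(.4455,.2405,.0158,81)"
```

```text
t 11.53 pos [0.4467 0.2419 0.0185] yaw 80.81 q7 -1.25 w 0.0195
 shift mm [-1.6 -1.   2.7] /80: [-0.02  -0.012  0.033] turn deg [ 0.02 -0.   -0.19] /90: [ 0.0002 -0.     -0.0021]
```

Call:
send_rows --plan '[[[-1,-0.015,-0.01,0.015,0,0,0],[-1,-0.015,-0.01,0.03,0,0,0],[-1,-0.015,-0.01,0.033,0,0,0],[-1,-0.015,-0.01,0.033,0,0,0],[-1,-0.015,-0.01,0.033,0,0,0],[-1,-0.015,-0.01,0.033,0,0,0],[-1,-0.015,-0.01,0.033,0,0,0],[-1,-0.015,-0.01,0.033,0,0,0]]]'

```text
time: 12.2
tool_pos: [0.4457, 0.2409, 0.0157]
orientation: [2.392, 2.036, 0.0]
contact_force: [-0.0, 0.0, -1.0]
grip_width: 0.0194
gripper_force: 20.0
```

Call:
send_rows --plan '[[[0.2,0,0,0,0,0,0],[0.2,0,0,0,0,0,0],[0.2,0,0,0,0,0,0],[0.2,0,0,0,0,0,0],[0.2,0,0,0,0,0,0],[0.2,0,0,0,0,0,0],[0.2,0,0,0,0,0,0],[0.2,0,0,0,0,0,0]]]'

```text
time: 12.87
tool_pos: [0.4456, 0.2408, 0.0157]
orientation: [2.392, 2.036, 0.0]
contact_force: [0.6, -0.3, -0.2]
grip_width: 0.0552
gripper_force: 0.0
```

Call:
send_rows --plan '[[[0.2,0,0,-0.1,0,0,0],[0.2,0,0,-0.3,0,0,0],[0.2,0,0,-0.6,0,0,0],[0.2,0,0,-0.9,0,0,0],[0.2,0,0,-1,0,0,0],[0.2,0,0,-1,0,0,0],[0.2,0,0,-1,0,0,0],[0.2,0,0,-1,0,0,0]]]'

```text
time: 13.53
tool_pos: [0.4451, 0.2401, 0.0949]
orientation: [-2.393, -2.036, 0.002]
contact_force: [-0.2, -0.2, -0.2]
grip_width: 0.0551
gripper_force: 0.0
```

```bash
python3 -c "
from h import *
delta(.6301,.0073,.2,97.2)"
```

```text
t 13.53 pos [0.4451 0.2401 0.0949] yaw 80.79 q7 -1.14 w 0.0551
 shift mm [-200.4  219.8 -105.1] /80: [-2.504  2.747 -1.314] turn deg [ -0.06   0.05 -16.41] /90: [-0.0007  0.0006 -0.1823]
```

Call:
send_rows --plan '[[[0.2,-0.2,0.23,-0.1,0,0,0],[0.2,-0.5,0.55,-0.25,0,0,0],[0.2,-0.835,0.915,-0.4,0,0,0],[0.2,-0.835,0.915,-0.4,0,0,0],[0.2,-0.835,0.915,-0.4,0,0,0],[0.2,-0.835,0.915,-0.4,0,0,0],[0.2,-0.835,0.915,-0.4,0,0,0],[0.2,-0.835,0.915,-0.4,0,0,0]]]'

```text
time: 14.2
tool_pos: [0.5057, 0.1644, 0.127]
orientation: [-2.389, -2.039, 0.002]
contact_force: [-0.9, 0.9, 0.4]
grip_width: 0.0551
gripper_force: 0.0
```

Call:
send_rows --plan '[[[0.2,-0.2,0.23,-0.1,0,0,0],[0.2,-0.5,0.55,-0.25,0,0,0],[0.2,-0.835,0.915,-0.5,0,0,0],[0.2,-0.835,0.915,-0.5,0,0,0],[0.2,-0.835,0.915,-0.5,0,0,0],[0.2,-0.835,0.915,-0.5,0,0,0],[0.2,-0.835,0.915,-0.5,0,0,0],[0.2,-0.835,0.915,-0.5,0,0,0]]]'

```text
time: 14.87
tool_pos: [0.5673, 0.0875, 0.1671]
orientation: [-2.388, -2.04, 0.002]
contact_force: [0.8, 0.2, -0.7]
grip_width: 0.0553
gripper_force: 0.0
```

Call:
send_rows --plan '[[[0.2,-0.2,0.23,-0.1,0,0,-0.05],[0.2,-0.5,0.55,-0.25,0,0,-0.1],[0.2,-0.835,0.915,-0.5,0,0,-0.15],[0.2,-0.835,0.915,-0.5,0,0,-0.182],[0.2,-0.835,0.915,-0.5,0,0,-0.182],[0.2,-0.835,0.915,-0.5,0,0,-0.182],[0.2,-0.835,0.915,-0.5,0,0,-0.182],[0.2,-0.835,0.915,-0.5,0,0,-0.182]]]'

```text
time: 15.53
tool_pos: [0.629, 0.0102, 0.2071]
orientation: [-2.074, -2.358, 0.001]
contact_force: [-0.5, 0.3, -0.2]
grip_width: 0.0553
gripper_force: 0.0
```

```bash
python3 - <<'E'
from h import *
import cv2
delta(.6301,.0073,.016,97.2)
c=capture('wrist')
cv2.imwrite('pics/w3.png',c['image'][:,:,::-1])
E
```

```text
t 15.53 pos [0.629  0.0102 0.2071] yaw 97.34 q7 -0.29 w 0.0553
 shift mm [ -3.1   1.  191.1] /80: [-0.038  0.012  2.389] turn deg [-0.08 -0.03  0.14] /90: [-0.0009 -0.0003  0.0015]
```

View pics/w3.png

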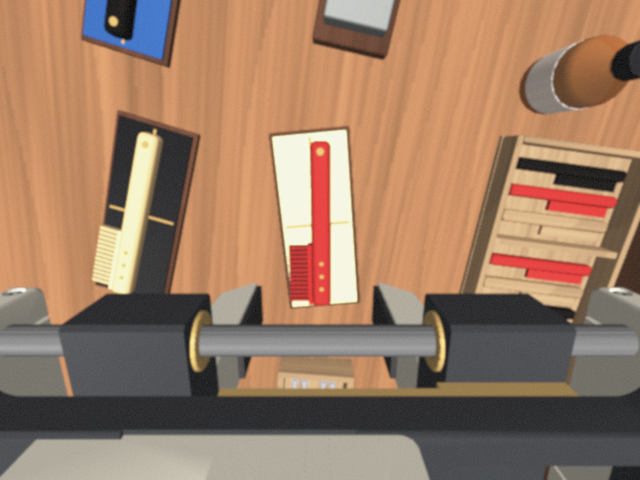

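The wrist view shows the red comb on the cream board: bar ends at (320,142) and (321,304), board corners at (271,135), (348,127), (358,302) and (291,307). The black board's top corners are at (119,112) and (199,135), and its cross is near (141,214).

```bash
python3 - <<'E'
from h import *
s,T=pose()
wcomb((320,142),(321,304),T)
wboard([(271,135),(348,127),(358,302),(291,307)],T)
wcomb((149,133),(121,292),T)
print('black cross?',wrist((143,214),.012,T))
delta(.63,.0073,.016,97.2)
E
```

```text
comb [0.6336 0.0071] yaw 97.8 len 0.1656
board [0.6304 0.0074] yaw 102.2 len 0.186
comb [ 0.4484 -0.0057] yaw 79.6 len 0.1677
black cross? [ 0.44848871 -0.00533327  0.012     ]
t 15.58 pos [0.6293 0.0098 0.2072] yaw 97.33 q7 -0.29 w 0.0553
 shift mm [ -2.6   0.6 191.2] /80: [-0.033  0.008  2.391] turn deg [-0.07 -0.01  0.13] /90: [-0.0008 -0.0001  0.0014]
```

Call:
send_rows --plan '[[[0.2,-0.035,0.03,0.3,0,0,0],[0.2,-0.035,0.03,0.7,0,0,0],[0.2,-0.035,0.03,1,0,0,0],[0.2,-0.035,0.03,1,0,0,0],[0.2,-0.035,0.03,1,0,0,0],[0.2,-0.035,0.03,1,0,0,0],[0.2,-0.035,0.03,1,0,0,0],[0.2,-0.035,0.03,1,0,0,0]]]'

```text
time: 16.25
tool_pos: [0.6344, 0.0059, 0.1297]
orientation: [2.076, 2.355, 0.003]
contact_force: [0.3, -0.1, -0.0]
grip_width: 0.0549
gripper_force: 0.0
```

Call:
send_rows --plan '[[[0.2,0,0,0.2,0,0,0],[0.2,0,0,0.4,0,0,0],[0.2,0,0,0.6,0,0,0],[0.2,0,0,0.8,0,0,0],[0.2,0,0,0.9,0,0,0],[0.2,0,0,0.9,0,0,0],[0.2,0,0,0.9,0,0,0],[0.2,0,0,0.9,0,0,0]]]'

```text
time: 16.92
tool_pos: [0.6336, 0.0058, 0.0561]
orientation: [2.077, 2.356, 0.001]
contact_force: [0.3, 0.2, -0.2]
grip_width: 0.0549
gripper_force: 0.0
```

Call:
send_rows --plan '[[[0.2,0,0,0.1,0,0,0],[0.2,0,0,0.2,0,0,0],[0.2,0,0,0.3,0,0,0],[0.2,0,0,0.4,0,0,0],[0.2,0,0,0.48,0,0,0],[0.2,0,0,0.48,0,0,0],[0.2,0,0,0.48,0,0,0],[0.2,0,0,0.48,0,0,0]]]'

```text
time: 17.58
tool_pos: [0.6333, 0.0057, 0.0174]
orientation: [2.078, 2.357, 0.0]
contact_force: [0.0, 0.4, -0.6]
grip_width: 0.0549
gripper_force: 0.0
```

Call:
send_rows --plan '[[[-1,0,0,0,0,0,0],[-1,0,0,0,0,0,0],[-1,0,0,0,0,0,0],[-1,0,0,0,0,0,0],[-1,0,0,0,0,0,0],[-1,0,0,0,0,0,0],[-1,0,0,0,0,0,0],[-1,0,0,0,0,0,0]]]'

```text
time: 18.25
tool_pos: [0.6332, 0.0054, 0.0174]
orientation: [2.078, 2.356, 0.0]
contact_force: [0.3, 0.2, 1.9]
grip_width: 0.0196
gripper_force: 19.9
```

```bash
python3 -c "
from h import *
delta(.632,.007,.016,97.5)"
```

```text
t 18.25 pos [0.6332 0.0054 0.0174] yaw 97.19 q7 -0.42 w 0.0196
 shift mm [ 1.7 -1.   1.4] /80: [ 0.021 -0.013  0.018] turn deg [ 0.01  0.01 -0.31] /90: [ 0.0001  0.0001 -0.0034]
```

Call:
send_rows --plan '[[[-1,0,0,-0.1,0,0,0],[-1,0,0,-0.3,0,0,0],[-1,0,0,-0.5,0,0,0],[-1,0,0,-0.7,0,0,0.05],[-1,0,0,-0.9,0,0,0.1],[-1,0,0,-1,0,0,0.15],[-1,0,0,-1,0,0,0.2],[-1,0,0,-1,0,0,0.2]]]'

```text
time: 18.92
tool_pos: [0.6346, 0.0058, 0.1005]
orientation: [2.421, 1.997, 0.005]
contact_force: [0.5, 0.4, -0.2]
grip_width: 0.02
gripper_force: 19.9
```

```bash
python3 -c "
from h import *
delta(.4457,-.2639,.018,79)"
```

```text
t 18.92 pos [0.6346 0.0058 0.1005] yaw 79.05 q7 -0.64 w 0.02
 shift mm [-300.7 -134.6   81.8] /80: [-3.759 -1.682  1.022] turn deg [ 0.24 -0.03  0.05] /90: [ 0.0026 -0.0003  0.0005]
```

Call:
send_rows --plan '[[[-1,-0.14,-0.06,0,0,0,0],[-1,-0.34,-0.15,0,0,0,0],[-1,-0.54,-0.24,0,0,0,0],[-1,-0.74,-0.33,0,0,0,0],[-1,-0.88,-0.39,0,0,0,0],[-1,-0.94,-0.42,0,0,0,0],[-1,-0.94,-0.42,0,0,0,0],[-1,-0.94,-0.42,0,0,0,0]]]'

```text
time: 19.58
tool_pos: [0.5863, -0.062, 0.0976]
orientation: [2.421, 2.003, 0.001]
contact_force: [-0.2, 1.3, -0.2]
grip_width: 0.0199
gripper_force: 19.9
```

Call:
send_rows --plan '[[[-1,-0.14,-0.06,0,0,0,0],[-1,-0.34,-0.15,0,0,0,0],[-1,-0.54,-0.24,0,0,0,0],[-1,-0.74,-0.33,0,0,0,0],[-1,-0.88,-0.39,0,0,0,0],[-1,-0.94,-0.42,0,0,0,0],[-1,-0.94,-0.42,0,0,0,0],[-1,-0.94,-0.42,0,0,0,0]]]'

```text
time: 20.25
tool_pos: [0.5394, -0.1291, 0.0975]
orientation: [2.42, 2.003, 0.002]
contact_force: [-0.6, 0.4, -0.6]
grip_width: 0.0197
gripper_force: 19.9
```

Call:
send_rows --plan '[[[-1,-0.14,-0.06,0,0,0,0],[-1,-0.34,-0.15,0,0,0,0],[-1,-0.54,-0.24,0,0,0,0],[-1,-0.74,-0.33,0,0,0,0],[-1,-0.88,-0.39,0,0,0,0],[-1,-0.94,-0.42,0,0,0,0],[-1,-0.94,-0.42,0,0,0,0],[-1,-0.94,-0.42,0,0,0,0]]]'

```text
time: 20.92
tool_pos: [0.4923, -0.1967, 0.0975]
orientation: [2.42, 2.002, 0.001]
contact_force: [1.4, 0.3, -0.9]
grip_width: 0.0198
gripper_force: 19.9
```

Call:
send_rows --plan '[[[-1,-0.14,-0.06,0,0,0,0],[-1,-0.34,-0.15,0,0,0,0],[-1,-0.54,-0.24,0,0,0,0],[-1,-0.74,-0.33,0,0,0,0],[-1,-0.88,-0.39,0,0,0,0],[-1,-0.94,-0.42,0,0,0,0],[-1,-0.94,-0.42,0,0,0,0],[-1,-0.94,-0.42,0,0,0,0]]]'

```text
time: 21.58
tool_pos: [0.4452, -0.2643, 0.0974]
orientation: [2.42, 2.003, 0.001]
contact_force: [-0.5, 0.1, -0.8]
grip_width: 0.0198
gripper_force: 19.9
```

```bash
python3 -c "
from h import *
delta(.4457,-.2639,.018,79)"
```

```text
t 21.58 pos [ 0.4452 -0.2643  0.0974] yaw 79.21 q7 -0.1 w 0.0198
 shift mm [ 0.4  0.4 79.4] /80: [0.005 0.005 0.993] turn deg [ 0.04 -0.03  0.21] /90: [ 0.0004 -0.0003  0.0023]
```

Call:
send_rows --plan '[[[-1,0,0,0.15,0,0,0],[-1,0,0,0.3,0,0,0],[-1,0,0,0.45,0,0,0],[-1,0,0,0.6,0,0,0],[-1,0,0,0.75,0,0,0],[-1,0,0,0.85,0,0,0],[-1,0,0,0.9,0,0,0],[-1,0,0,0.92,0,0,0]]]'

```text
time: 22.25
tool_pos: [0.4443, -0.2642, 0.0225]
orientation: [-2.419, -2.002, 0.0]
contact_force: [-0.1, -0.4, -0.2]
grip_width: 0.0196
gripper_force: 19.9
```

Call:
send_rows --plan '[[[-1,0,0,0.02,0,0,0],[-1,0,0,0.04,0,0,0],[-1,0,0,0.06,0,0,0],[-1,0,0,0.07,0,0,0],[-1,0,0,0.07,0,0,0],[-1,0,0,0.07,0,0,0],[-1,0,0,0.07,0,0,0],[-1,0,0,0.07,0,0,0]]]'

```text
time: 22.92
tool_pos: [0.4448, -0.2649, 0.0183]
orientation: [2.421, 2.002, 0.0]
contact_force: [-0.3, -0.3, -0.7]
grip_width: 0.0197
gripper_force: 19.9
```

```bash
python3 -c "
from h import *
delta(.4457,-.2639,.0177,79)"
```

```text
t 22.92 pos [ 0.4448 -0.2649  0.0183] yaw 79.19 q7 -0.2 w 0.0197
 shift mm [1.1 0.7 0.6] /80: [0.014 0.009 0.007] turn deg [0.02 0.01 0.19] /90: [0.0002 0.0001 0.0021]
```

Apply the small correction, release, lift.

Call:
send_rows --plan '[[[-1,0.014,0.009,0,0,0,0],[-1,0.014,0.009,0.007,0,0,0],[-1,0.014,0.009,0.007,0,0,0],[-1,0.014,0.009,0.007,0,0,0],[0.2,0.014,0.009,0.007,0,0,0],[0.2,0.014,0.009,0.007,0,0,0],[0.2,0.014,0.009,0.007,0,0,0],[0.2,0.014,0.009,0.007,0,0,0]]]'

```text
time: 23.58
tool_pos: [0.4457, -0.2638, 0.0176]
orientation: [2.421, 2.002, 0.0]
contact_force: [0.4, 0.4, 0.5]
grip_width: 0.0418
gripper_force: 0.0
```

Call:
send_rows --plan '[[[0.2,0,0,0,0,0,0],[0.2,0,0,0,0,0,0],[0.2,0,0,-0.2,0,0,0],[0.2,0,0,-0.5,0,0,0],[0.2,0,0,-0.8,0,0,0],[0.2,0,0,-1,0,0,0],[0.2,0,0,-1,0,0,0],[0.2,0,0,-1,0,0,0]]]'

```text
time: 24.25
tool_pos: [0.4462, -0.2644, 0.0983]
orientation: [2.419, 2.001, 0.0]
contact_force: [0.8, -0.0, 0.6]
grip_width: 0.0553
gripper_force: 0.0
```

```bash
python3 -c "
from h import *
delta(.446,-.0056,.2,80.2)"
```

```text
t 24.25 pos [ 0.4462 -0.2644  0.0983] yaw 79.17 q7 -0.11 w 0.0553
 shift mm [ 254.   -48.6 -102.1] /80: [ 3.175 -0.607 -1.276] turn deg [ 0.11  0.07 -1.03] /90: [ 0.0012  0.0008 -0.0114]
```

Call:
send_rows --plan '[[[0.2,0.3,-0.06,-0.1,0,0,0],[0.2,0.7,-0.14,-0.3,0,0,0],[0.2,1,-0.2,-0.43,0,0,0],[0.2,1,-0.2,-0.43,0,0,0],[0.2,1,-0.2,-0.43,0,0,0],[0.2,1,-0.2,-0.43,0,0,0],[0.2,1,-0.2,-0.43,0,0,0],[0.2,1,-0.2,-0.43,0,0,0]]]'

```text
time: 24.92
tool_pos: [0.4443, -0.1832, 0.1311]
orientation: [-2.422, -1.999, 0.001]
contact_force: [-0.1, -0.3, -0.8]
grip_width: 0.055
gripper_force: 0.0
```

Call:
send_rows --plan '[[[0.2,0.3,-0.06,-0.1,0,0,0],[0.2,0.7,-0.14,-0.3,0,0,0],[0.2,1,-0.2,-0.43,0,0,0],[0.2,1,-0.2,-0.43,0,0,0],[0.2,1,-0.2,-0.43,0,0,0],[0.2,1,-0.2,-0.43,0,0,0],[0.2,1,-0.2,-0.43,0,0,0],[0.2,1,-0.2,-0.43,0,0,0]]]'

```text
time: 25.58
tool_pos: [0.4437, -0.1019, 0.1657]
orientation: [-2.422, -1.999, 0.001]
contact_force: [-0.3, 0.1, -0.5]
grip_width: 0.0551
gripper_force: 0.0
```

Call:
send_rows --plan '[[[0.2,0.3,-0.06,-0.1,0,0,0],[0.2,0.7,-0.14,-0.3,0,0,0],[0.2,1,-0.2,-0.43,0,0,-0.01],[0.2,1,-0.2,-0.43,0,0,-0.01],[0.2,1,-0.2,-0.43,0,0,-0.01],[0.2,1,-0.2,-0.43,0,0,-0.01],[0.2,1,-0.2,-0.43,0,0,-0.01],[0.2,1,-0.2,-0.43,0,0,-0.01]]]'

```text
time: 26.25
tool_pos: [0.4431, -0.0204, 0.2001]
orientation: [-2.407, -2.018, 0.001]
contact_force: [-0.1, -0.1, -0.0]
grip_width: 0.0553
gripper_force: 0.0
```

```bash
python3 - <<'E'
from h import *
import cv2
delta(.446,-.0056,.016,80)
c=capture('wrist')
cv2.imwrite('pics/w4.png',c['image'][:,:,::-1])
E
```

```text
t 26.25 pos [ 0.4431 -0.0204  0.2001] yaw 79.95 q7 -0.41 w 0.0553
 shift mm [ 15.1   0.5 184.1] /80: [0.188 0.007 2.301] turn deg [-0.07 -0.   -0.05] /90: [-0.0008 -0.     -0.0005]
```

View pics/w4.png

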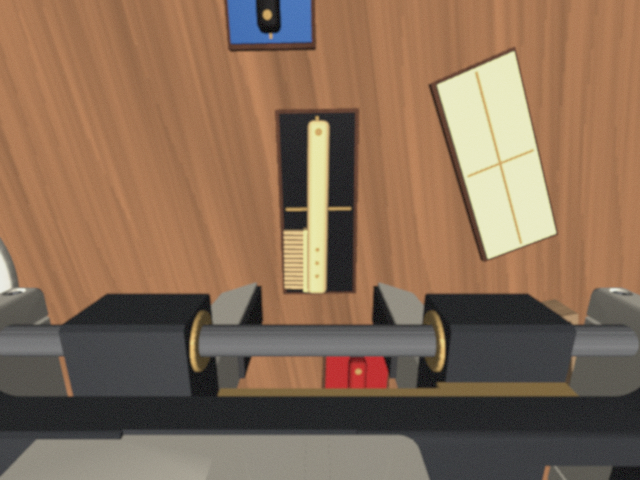

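The wrist view shows the cream comb on the black board, with bar ends at (319,121) and (317,293). The black board's corners are at (277,110), (357,109), (354,292) and (285,293). The empty cream board has its cross at (501,163) and its line from (477,72) to (521,243).

```bash
python3 - <<'E'
from h import *
s,T=pose()
wcomb((319,121),(317,293),T)
wboard([(277,110),(357,109),(354,292),(285,293)],T)
print('cross',wrist((318,209),.012,T))
wboard([(433,87),(514,50),(556,234),(485,259)],T)
print('cream cross',wrist((501,163),.012,T),ln(wrist((477,72),.012,T),wrist((521,243),.012,T)))
print('spare line',wrist((270,36),.012,T),'comb tail end',wrist((267,32),.03,T))
E
```

```text
comb [ 0.4468 -0.007 ] yaw 79.3 len 0.1678
board [ 0.4476 -0.005 ] yaw 80.8 len 0.1866
cross [ 0.44702243 -0.00619652  0.012     ]
board [0.6291 0.007 ] yaw 102.6 len 0.1834
cream cross [0.63185483 0.00733281 0.012     ] (array([0.6313, 0.0073]), 'yaw', np.float64(102.3), 'len', np.float64(0.1758))
spare line [0.4318454  0.15481494 0.012     ] comb tail end [0.43125977 0.15288064 0.03      ]
```

Call:
send_rows --plan '[[[0.2,0.1,0.015,0.3,0,0,0],[0.2,0.184,0.015,0.7,0,0,0],[0.2,0.184,0.015,1,0,0,0],[0.2,0.184,0.015,1,0,0,0],[0.2,0.184,0.015,1,0,0,0],[0.2,0.184,0.015,1,0,0,0],[0.2,0.184,0.015,1,0,0,0],[0.2,0.184,0.015,1,0,0,0]]]'

```text
time: 26.97
tool_pos: [0.4484, -0.0052, 0.1221]
orientation: [2.404, 2.019, 0.002]
contact_force: [-0.1, -0.1, 0.0]
grip_width: 0.0549
gripper_force: 0.0
```

Call:
send_rows --plan '[[[0.2,0,0,0.2,0,0,0],[0.2,0,0,0.4,0,0,0],[0.2,0,0,0.6,0,0,0],[0.2,0,0,0.8,0,0,0],[0.2,0,0,0.9,0,0,0],[0.2,0,0,0.9,0,0,0],[0.2,0,0,0.9,0,0,0],[0.2,0,0,0.9,0,0,0]]]'

```text
time: 27.63
tool_pos: [0.4481, -0.0047, 0.0497]
orientation: [2.404, 2.02, 0.002]
contact_force: [0.1, 0.3, 0.5]
grip_width: 0.0549
gripper_force: 0.0
```

Call:
send_rows --plan '[[[0.2,0,0,0.1,0,0,0],[0.2,0,0,0.2,0,0,0],[0.2,0,0,0.3,0,0,0],[0.2,0,0,0.38,0,0,0],[0.2,0,0,0.39,0,0,0],[0.2,0,0,0.39,0,0,0],[0.2,0,0,0.39,0,0,0],[0.2,0,0,0.39,0,0,0]]]'

```text
time: 28.3
tool_pos: [0.4474, -0.0046, 0.0177]
orientation: [2.405, 2.021, 0.0]
contact_force: [-0.5, -0.9, 0.3]
grip_width: 0.0548
gripper_force: 0.0
```

Call:
send_rows --plan '[[[-1,0,0,0,0,0,0],[-1,0,0,0,0,0,0],[-1,0,0,0,0,0,0],[-1,0,0,0,0,0,0],[-1,0,0,0,0,0,0],[-1,0,0,0,0,0,0],[-1,0,0,0,0,0,0],[-1,0,0,0,0,0,0]]]'

```text
time: 28.97
tool_pos: [0.4472, -0.0048, 0.0176]
orientation: [2.405, 2.021, -0.0]
contact_force: [0.7, 0.4, 0.9]
grip_width: 0.0199
gripper_force: 20.0
```

```bash
python3 -c "
from h import *
delta(.4466,-.0061,.016,79.8)"
```

```text
t 28.97 pos [ 0.4472 -0.0048  0.0176] yaw 80.09 q7 -0.8 w 0.0199
 shift mm [-1.4 -0.3  1.6] /80: [-0.017 -0.004  0.02 ] turn deg [-0.    0.01  0.29] /90: [-0.      0.0001  0.0032]
```

Call:
send_rows --plan '[[[-1,0,0,-0.15,0,0,0],[-1,0,0,-0.35,0,0,0],[-1,0,0,-0.6,0,0,0],[-1,0,0,-0.85,0,0,-0.06],[-1,0,0,-1,0,0,-0.12],[-1,0,0,-1,0,0,-0.18],[-1,0,0,-1,0,0,-0.248],[-1,0,0,-1,0,0,-0.248]]]'

```text
time: 29.63
tool_pos: [0.4472, -0.005, 0.0976]
orientation: [1.964, 2.452, 0.0]
contact_force: [-0.3, -0.6, -0.7]
grip_width: 0.0196
gripper_force: 20.0
```

```bash
python3 -c "
from h import *
delta(.6297,.0089,.018,102.4)"
```

```text
t 29.63 pos [ 0.4472 -0.005   0.0976] yaw 102.61 q7 -0.31 w 0.0196
 shift mm [-26.3 181.1  79.7] /80: [-0.328  2.264  0.996] turn deg [0.01 0.01 0.21] /90: [0.0002 0.0001 0.0023]
```

Call:
send_rows --plan '[[[-1,-0.02,0.12,0,0,0,0],[-1,-0.04,0.28,0,0,0,0],[-1,-0.06,0.43,0,0,0,0],[-1,-0.08,0.58,0,0,0,0],[-1,-0.1,0.7,0,0,0,0],[-1,-0.11,0.755,0,0,0,0],[-1,-0.11,0.755,0,0,0,0],[-1,-0.11,0.755,0,0,0,0]]]'

```text
time: 30.3
tool_pos: [0.5077, -0.0001, 0.0972]
orientation: [-1.968, -2.447, 0.001]
contact_force: [0.0, 0.1, -1.1]
grip_width: 0.0197
gripper_force: 20.0
```

Call:
send_rows --plan '[[[-1,-0.02,0.12,0,0,0,0],[-1,-0.04,0.28,0,0,0,0],[-1,-0.06,0.43,0,0,0,0],[-1,-0.08,0.58,0,0,0,0],[-1,-0.1,0.7,0,0,0,0],[-1,-0.11,0.755,0,0,0,0],[-1,-0.11,0.755,0,0,0,0],[-1,-0.11,0.755,0,0,0,0]]]'

```text
time: 30.97
tool_pos: [0.5685, 0.004, 0.0973]
orientation: [-1.968, -2.448, 0.001]
contact_force: [-1.2, 0.2, -0.6]
grip_width: 0.0196
gripper_force: 20.0
```

Call:
send_rows --plan '[[[-1,-0.02,0.12,0,0,0,0],[-1,-0.04,0.28,0,0,0,0],[-1,-0.06,0.43,0,0,0,0],[-1,-0.08,0.58,0,0,0,0],[-1,-0.1,0.7,0,0,0,0],[-1,-0.11,0.755,0,0,0,0],[-1,-0.11,0.755,0,0,0,0],[-1,-0.11,0.755,0,0,0,0]]]'

```text
time: 31.63
tool_pos: [0.6294, 0.0084, 0.0973]
orientation: [-1.968, -2.448, 0.001]
contact_force: [-0.3, 0.5, -0.5]
grip_width: 0.0195
gripper_force: 20.0
```

Call:
send_rows --plan '[[[-1,0,0,0.15,0,0,0],[-1,0,0,0.3,0,0,0],[-1,0,0,0.45,0,0,0],[-1,0,0,0.6,0,0,0],[-1,0,0,0.7,0,0,0],[-1,0,0,0.8,0,0,0],[-1,0,0,0.85,0,0,0],[-1,0,0,0.88,0,0,0]]]'

```text
time: 32.3
tool_pos: [0.6294, 0.0085, 0.0262]
orientation: [-1.968, -2.448, 0.001]
contact_force: [-0.4, -0.0, -1.0]
grip_width: 0.0197
gripper_force: 20.0
```

```bash
python3 -c "
from h import *
delta(.6297,.0089,.018,102.4)"
```

```text
t 32.3 pos [0.6294 0.0085 0.0262] yaw 102.42 q7 -0.36 w 0.0197
 shift mm [0.3 0.4 8.2] /80: [0.004 0.005 0.102] turn deg [-0.06 -0.02  0.02] /90: [-0.0006 -0.0003  0.0002]
```

Call:
send_rows --plan '[[[-1,0.004,0.005,0.03,0,0,0],[-1,0.004,0.005,0.06,0,0,0],[-1,0.004,0.005,0.08,0,0,0],[-1,0.004,0.005,0.1,0,0,0],[-1,0.004,0.005,0.1,0,0,0],[-1,0.004,0.005,0.1,0,0,0],[-1,0.004,0.005,0.1,0,0,0],[-1,0.004,0.005,0.1,0,0,0]]]'

```text
time: 32.97
tool_pos: [0.6303, 0.0088, 0.0193]
orientation: [1.968, 2.448, 0.0]
contact_force: [-1.0, -0.4, -1.1]
grip_width: 0.0197
gripper_force: 20.0
```

```bash
python3 -c "
from h import *
delta(.6297,.0089,.0178,102.4)"
```

```text
t 32.97 pos [0.6303 0.0088 0.0193] yaw 102.41 q7 -0.36 w 0.0197
 shift mm [ 0.2 -0.6  1.5] /80: [ 0.003 -0.007  0.019] turn deg [0.02 0.   0.01] /90: [0.0002 0.0001 0.0002]
```

Call:
send_rows --plan '[[[-1,0,-0.007,0.01,0,0,0],[-1,0,-0.007,0.02,0,0,0],[-1,0,-0.007,0.02,0,0,0],[-1,0,-0.007,0.02,0,0,0],[0.2,0,-0.007,0.02,0,0,0],[0.2,0,-0.007,0.02,0,0,0],[0.2,0,-0.007,0.02,0,0,0],[0.2,0,-0.007,0.02,0,0,0]]]'

```text
time: 33.63
tool_pos: [0.6296, 0.0087, 0.0175]
orientation: [1.968, 2.449, 0.0]
contact_force: [0.1, 0.3, -0.8]
grip_width: 0.0419
gripper_force: 0.0
```

Call:
send_rows --plan '[[[0.2,0,0,0,0,0,0],[0.2,0,0,0,0,0,0],[0.2,0,0,-0.2,0,0,0],[0.2,0,0,-0.5,0,0,0],[0.2,0,0,-0.8,0,0,0],[0.2,0,0,-1,0,0,0.07],[0.2,0,0,-1,0,0,0.15],[0.2,0,0,-1,0,0,0.235]]]'

```text
time: 34.3
tool_pos: [0.6311, 0.0091, 0.1006]
orientation: [2.379, 2.048, 0.005]
contact_force: [-0.5, -0.4, -0.2]
grip_width: 0.055
gripper_force: 0.0
```

```bash
python3 -c "
from h import *
delta(.443,.225,.2,81)"
```

```text
t 34.3 pos [0.6311 0.0091 0.1006] yaw 81.44 q7 -0.63 w 0.055
 shift mm [ 185.6 -217.7 -100.1] /80: [ 2.321 -2.722 -1.251] turn deg [ 0.22 -0.06  0.44] /90: [ 0.0024 -0.0006  0.0049]
```

Call:
send_rows --plan '[[[0.2,0.23,-0.27,-0.13,0,0,0],[0.2,0.5,-0.6,-0.28,0,0,0],[0.2,0.77,-0.91,-0.43,0,0,0],[0.2,0.77,-0.91,-0.43,0,0,0],[0.2,0.77,-0.91,-0.43,0,0,0],[0.2,0.77,-0.91,-0.43,0,0,0],[0.2,0.77,-0.91,-0.43,0,0,0],[0.2,0.77,-0.91,-0.43,0,0,0]]]'

```text
time: 34.97
tool_pos: [0.5669, 0.0787, 0.1317]
orientation: [2.377, 2.054, -0.001]
contact_force: [-0.1, 0.2, -0.1]
grip_width: 0.055
gripper_force: 0.0
```

Call:
send_rows --plan '[[[0.2,0.23,-0.27,-0.13,0,0,0],[0.2,0.5,-0.6,-0.28,0,0,0],[0.2,0.77,-0.91,-0.43,0,0,0],[0.2,0.77,-0.91,-0.43,0,0,0],[0.2,0.77,-0.91,-0.43,0,0,0],[0.2,0.77,-0.91,-0.43,0,0,0],[0.2,0.77,-0.91,-0.43,0,0,0],[0.2,0.77,-0.91,-0.43,0,0,0]]]'

```text
time: 35.63
tool_pos: [0.5037, 0.1499, 0.1657]
orientation: [-2.377, -2.053, 0.001]
contact_force: [0.3, -0.2, 0.5]
grip_width: 0.0549
gripper_force: 0.0
```

Call:
send_rows --plan '[[[0.2,0.23,-0.27,-0.13,0,0,0],[0.2,0.5,-0.6,-0.28,0,0,0],[0.2,0.77,-0.91,-0.43,0,0,0],[0.2,0.77,-0.91,-0.43,0,0,0],[0.2,0.77,-0.91,-0.43,0,0,0],[0.2,0.77,-0.91,-0.43,0,0,0],[0.2,0.77,-0.91,-0.43,0,0,0],[0.2,0.77,-0.91,-0.43,0,0,0]]]'

```text
time: 36.3
tool_pos: [0.4405, 0.2213, 0.2001]
orientation: [-2.377, -2.053, 0.002]
contact_force: [-0.1, -0.2, 0.3]
grip_width: 0.0549
gripper_force: 0.0
```

```bash
python3 - <<'E'
from h import *
import cv2
delta(.4455,.2405,.016,81)
c=capture('wrist')
cv2.imwrite('pics/w5.png',c['image'][:,:,::-1])
E
```

```text
t 36.3 pos [0.4405 0.2213 0.2001] yaw 81.63 q7 -0.97 w 0.0549
 shift mm [ 19.8   2.3 184.1] /80: [0.247 0.029 2.301] turn deg [-0.06  0.03  0.63] /90: [-0.0006  0.0003  0.007 ]
```

View pics/w5.png

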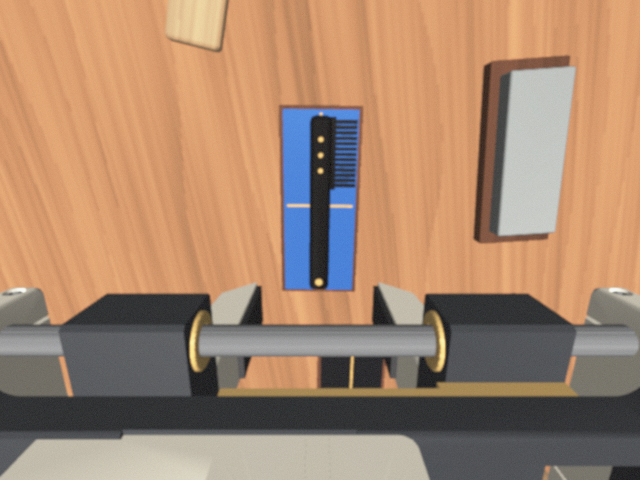

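The black comb is parked well on the blue board: bar ends at (321,116) and (319,289), board corners at (281,106), (361,107), (354,291) and (285,290).

```bash
python3 - <<'E'
from h import *
s,T=pose()
wcomb((321,116),(319,289),T)
wboard([(281,106),(361,107),(354,291),(285,290)],T)
delta(.4455,.2400,.0165,81)
E
```

```text
comb [0.4463 0.2388] yaw 81.1 len 0.1675
board [0.4467 0.239 ] yaw 81.3 len 0.1868
t 36.35 pos [0.4404 0.2216 0.2002] yaw 81.65 q7 -0.97 w 0.055
 shift mm [ 19.1   2.5 183.6] /80: [0.238 0.031 2.296] turn deg [-0.06  0.02  0.65] /90: [-0.0006  0.0002  0.0072]
```

Call:
send_rows --plan '[[[0.2,0.1,0.037,0.3,0,0,0.007],[0.2,0.227,0.037,0.7,0,0,0.007],[0.2,0.227,0.037,1,0,0,0.007],[0.2,0.227,0.037,1,0,0,0.007],[0.2,0.227,0.037,1,0,0,0.007],[0.2,0.227,0.037,1,0,0,0.007],[0.2,0.227,0.037,1,0,0,0.007],[0.2,0.227,0.037,1,0,0,0.007]]]'

```text
time: 37.02
tool_pos: [0.4466, 0.2406, 0.1223]
orientation: [2.386, 2.042, 0.004]
contact_force: [-0.6, -0.7, 0.3]
grip_width: 0.0553
gripper_force: 0.0
```

Call:
send_rows --plan '[[[0.2,0,0,0.2,0,0,0],[0.2,0,0,0.4,0,0,0],[0.2,0,0,0.6,0,0,0],[0.2,0,0,0.8,0,0,0],[0.2,0,0,0.9,0,0,0],[0.2,0,0,0.9,0,0,0],[0.2,0,0,0.9,0,0,0],[0.2,0,0,0.9,0,0,0]]]'

```text
time: 37.68
tool_pos: [0.4462, 0.2408, 0.0498]
orientation: [2.386, 2.043, 0.003]
contact_force: [-0.4, -0.3, 0.4]
grip_width: 0.0556
gripper_force: 0.0
```

Call:
send_rows --plan '[[[0.2,0,0,0.1,0,0,0],[0.2,0,0,0.2,0,0,0],[0.2,0,0,0.3,0,0,0],[0.2,0,0,0.38,0,0,0],[0.2,0,0,0.39,0,0,0],[0.2,0,0,0.39,0,0,0],[0.2,0,0,0.39,0,0,0],[0.2,0,0,0.39,0,0,0]]]'

```text
time: 38.35
tool_pos: [0.4455, 0.2406, 0.0177]
orientation: [-2.386, -2.044, -0.001]
contact_force: [0.5, -1.0, 0.9]
grip_width: 0.0548
gripper_force: 0.0
```

Call:
send_rows --plan '[[[-1,0,0,0,0,0,0],[-1,0,0,0,0,0,0],[-1,0,0,0,0,0,0],[-1,0,0,0,0,0,0],[-1,0,0,0,0,0,0],[-1,0,0,0,0,0,0],[-1,0,0,0,0,0,0],[-1,0,0,0,0,0,0]]]'

```text
time: 39.02
tool_pos: [0.4454, 0.2403, 0.0176]
orientation: [2.386, 2.043, 0.0]
contact_force: [0.3, -0.4, 1.4]
grip_width: 0.02
gripper_force: 20.0
```

```bash
python3 -c "
from h import *
delta(.446,.239,.016,81)"
```

```text
t 39.02 pos [0.4454 0.2403 0.0176] yaw 81.16 q7 -1.27 w 0.02
 shift mm [-1.2  0.8  1.6] /80: [-0.015  0.01   0.02 ] turn deg [0.01 0.   0.16] /90: [0.0001 0.     0.0017]
```

Call:
send_rows --plan '[[[-1,0,0,-0.15,0,0,0],[-1,0,0,-0.35,0,0,0],[-1,0,0,-0.6,0,0,0],[-1,0,0,-0.85,0,0,0],[-1,0,0,-1,0,0,0],[-1,0,0,-1,0,0,0],[-1,0,0,-1,0,0,0],[-1,0,0,-1,0,0,0]]]'

```text
time: 39.68
tool_pos: [0.445, 0.2396, 0.0969]
orientation: [2.386, 2.043, -0.002]
contact_force: [0.1, -0.8, -1.9]
grip_width: 0.02
gripper_force: 20.0
```

Call:
send_rows --plan '[[[-1,-0.15,0.025,0,0,0,0],[-1,-0.35,0.06,0,0,0,0],[-1,-0.55,0.09,0,0,0,0],[-1,-0.75,0.12,0,0,0,0],[-1,-0.9,0.15,0,0,0,0],[-1,-1,0.165,0,0,0,0],[-1,-1,0.165,0,0,0,0],[-1,-1,0.165,0,0,0,0]]]'

```text
time: 40.35
tool_pos: [0.4458, 0.1592, 0.097]
orientation: [-2.386, -2.042, 0.001]
contact_force: [-0.2, -0.0, -0.5]
grip_width: 0.0199
gripper_force: 20.0
```

Call:
send_rows --plan '[[[-1,-0.15,0.025,0,0,0,0],[-1,-0.35,0.06,0,0,0,0],[-1,-0.55,0.09,0,0,0,0],[-1,-0.75,0.12,0,0,0,0],[-1,-0.9,0.15,0,0,0,0],[-1,-1,0.165,0,0,0,0],[-1,-1,0.165,0,0,0,0],[-1,-1,0.165,0,0,0,0]]]'

```text
time: 41.02
tool_pos: [0.447, 0.079, 0.0976]
orientation: [-2.386, -2.044, -0.001]
contact_force: [-0.1, -0.5, 0.0]
grip_width: 0.0199
gripper_force: 20.0
```

Call:
send_rows --plan '[[[-1,-0.15,0.025,0,0,0,0],[-1,-0.35,0.06,0,0,0,0],[-1,-0.55,0.09,0,0,0,0],[-1,-0.75,0.12,0,0,0,0],[-1,-0.9,0.15,0,0,0,0],[-1,-1,0.165,0,0,0,0],[-1,-1,0.165,0,0,0,0],[-1,-1,0.165,0,0,0,0]]]'

```text
time: 41.68
tool_pos: [0.4478, -0.002, 0.0976]
orientation: [-2.385, -2.044, -0.001]
contact_force: [-0.4, 1.0, -0.5]
grip_width: 0.0198
gripper_force: 20.0
```

Call:
send_rows --plan '[[[-1,0,0,0.15,0,0,0],[-1,0,0,0.3,0,0,0],[-1,0,0,0.45,0,0,0],[-1,0,0,0.6,0,0,0],[-1,0,0,0.7,0,0,0],[-1,0,0,0.8,0,0,0],[-1,0,0,0.85,0,0,0],[-1,0,0,0.88,0,0,0]]]'

```text
time: 42.35
tool_pos: [0.4475, -0.0023, 0.0267]
orientation: [-2.385, -2.044, 0.0]
contact_force: [-0.5, -0.3, -0.6]
grip_width: 0.0196
gripper_force: 20.0
```

```bash
python3 -c "
from h import *
delta(.4473,-.0043,.018,81)"
```

```text
t 42.35 pos [ 0.4475 -0.0023  0.0267] yaw 81.21 q7 -0.77 w 0.0196
 shift mm [-2.   0.1  8.7] /80: [-0.025  0.001  0.109] turn deg [-0.03 -0.02  0.21] /90: [-0.0003 -0.0002  0.0023]
```

Call:
send_rows --plan '[[[-1,-0.025,0,0.03,0,0,0.002],[-1,-0.025,0,0.06,0,0,0.002],[-1,-0.025,0,0.08,0,0,0.002],[-1,-0.025,0,0.11,0,0,0.002],[-1,-0.025,0,0.11,0,0,0.002],[-1,-0.025,0,0.11,0,0,0.002],[-1,-0.025,0,0.11,0,0,0.002],[-1,-0.025,0,0.11,0,0,0.002]]]'

```text
time: 43.02
tool_pos: [0.4475, -0.0049, 0.0185]
orientation: [2.389, 2.04, 0.0]
contact_force: [0.6, 0.4, -0.9]
grip_width: 0.0198
gripper_force: 20.0
```

```bash
python3 -c "
from h import *
delta(.4473,-.0043,.0178,81)"
```

```text
t 43.02 pos [ 0.4475 -0.0049  0.0185] yaw 80.98 q7 -0.78 w 0.0198
 shift mm [ 0.6 -0.2  0.7] /80: [ 0.007 -0.003  0.008] turn deg [ 0.02 -0.   -0.02] /90: [ 0.0002 -0.     -0.0003]
```

Lower the last bit, release, lift and back off toward the robot's right for the top view.

Call:
send_rows --plan '[[[-1,0.005,0,0.005,0,0,0],[-1,0.005,0,0.01,0,0,0],[-1,0.005,0,0.01,0,0,0],[-1,0.005,0,0.01,0,0,0],[0.2,0.005,0,0.01,0,0,0],[0.2,0.005,0,0.01,0,0,0],[0.2,0.005,0,0.01,0,0,0],[0.2,0.005,0,0.01,0,0,0]]]'

```text
time: 43.68
tool_pos: [0.4474, -0.0045, 0.0176]
orientation: [2.389, 2.04, 0.0]
contact_force: [0.8, -0.6, 0.3]
grip_width: 0.0424
gripper_force: 0.0
```

Call:
send_rows --plan '[[[0.2,0,0,0,0,0,0],[0.2,0,0,0,0,0,0],[0.2,0,0,-0.2,0,0,0],[0.2,0,0,-0.5,0,0,0],[0.2,0,0,-0.8,0,0,0],[0.2,0,0,-1,0,0,0],[0.2,0,0,-1,0,0,0],[0.2,0,0,-1,0,0,0]]]'

```text
time: 44.35
tool_pos: [0.4481, -0.0049, 0.0981]
orientation: [2.388, 2.038, 0.002]
contact_force: [-0.1, -0.7, -0.6]
grip_width: 0.0548
gripper_force: 0.0
```

Call:
send_rows --plan '[[[0.2,-0.2,0,-0.2,0,0,0],[0.2,-0.4,0,-0.5,0,0,0],[0.2,-0.6,0,-0.8,0,0,0],[0.2,-0.8,0,-1,0,0,0],[0.2,-1,0,-1,0,0,0],[0.2,-1,0,-1,0,0,0],[0.2,-1,0,-1,0,0,0],[0.2,-1,0,-1,0,0,0]]]'

```text
time: 45.02
tool_pos: [0.4341, -0.0827, 0.1765]
orientation: [-2.388, -2.039, 0.001]
contact_force: [-0.1, -0.0, -0.1]
grip_width: 0.0554
gripper_force: 0.0
```

Call:
send_rows --plan '[[[0.2,-0.2,0,-0.2,0,0,0],[0.2,-0.4,0,-0.5,0,0,0],[0.2,-0.6,0,-0.8,0,0,0],[0.2,-0.8,0,-1,0,0,0],[0.2,-1,0,-1,0,0,0],[0.2,-1,0,-1,0,0,0],[0.2,-1,0,-1,0,0,0],[0.2,-1,0,-1,0,0,0]]]'

```text
time: 45.68
tool_pos: [0.422, -0.1607, 0.2566]
orientation: [-2.386, -2.041, -0.0]
contact_force: [0.6, -0.5, -0.1]
grip_width: 0.0549
gripper_force: 0.0
```

```bash
python3 - <<'E'
from h import *
import cv2
s,T=pose();np.save('T6.npy',T);print(T[:3,3],s['time'])
c=capture('wrist');cv2.imwrite('pics/w6.png',c['image'][:,:,::-1])
c=capture('top');cv2.imwrite('pics/top6.png',cv2.resize(c['image'][120:280,90:410,::-1],None,fx=2.5,fy=2.5,interpolation=cv2.INTER_CUBIC))
E
```

```text
[ 0.42199603 -0.16066367  0.25657494] 45.6833
```

View pics/w6.png

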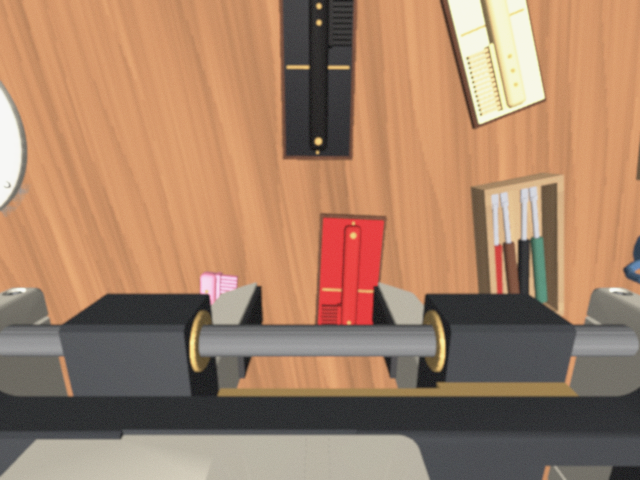

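View pics/top6.png

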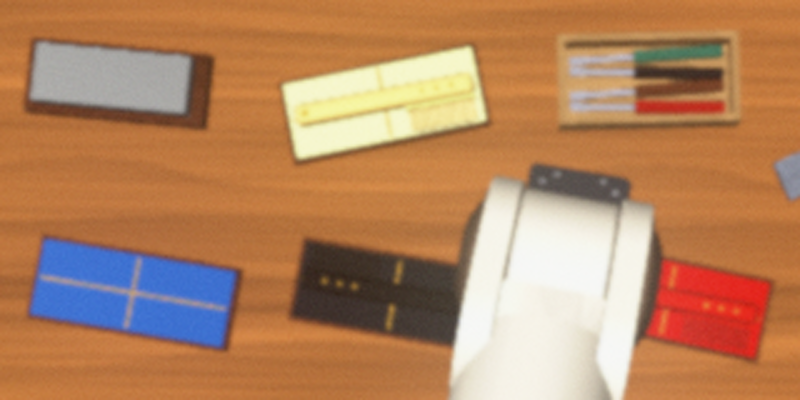

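```bash
python3 - <<'E'
from h import *
T=np.load('T6.npy')
for n,e,b,o in(('red',(353,225),(353,216),(.446,-.2622)),('black',(318,152),(318,158),(.4472,-.0053))):
    E,B=wrist(e,.03,T),wrist(b,.012,T);o=np.array(o)
    print(n,'end',E[:2].round(4),'dist to centre',np.linalg.norm(E[:2]-o).round(4),'board edge',np.linalg.norm(B[:2]-o).round(4))
L=lambda p:((p[0]+.5)/2.5-.5+90,(p[1]+.5)/2.5-.5+120)
print(ln(top(L((297,115)),.03),top(L((474,83)),.03)))
P=[top(L(p),.012) for p in((282,83),(472,45),(490,122),(297,161))];print(ln((P[0]+P[3])/2,(P[1]+P[2])/2))
E
```

```text
red end [ 0.4614 -0.1772] dist to centre 0.0863 board edge 0.0934
black end [ 0.4342 -0.0914] dist to centre 0.087 board edge 0.0938
(array([0.6288, 0.006 ]), 'yaw', np.float64(101.3), 'len', np.float64(0.168))
(array([0.6287, 0.0083]), 'yaw', np.float64(102.4), 'len', np.float64(0.1847))
```

```bash
python3 -c "
from cell import hand_in
print(hand_in())"
```

```text
the job is handed in; nothing more can be done
None
```

I handed the job in: each comb lies flat on the board of its own colour, about 2 mm or less from the brass cross by the last pictures, the black comb was parked on the blue board on the way and that board is empty again, and I moved neither the toolbox nor the stone; the arm's clock read about 46 s.

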